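Lock a cast hatch cover onto a gourd-lamp plinth and hold it down on its seal

ROBOT

A 6-joint arm with a two-finger parallel gripper is mounted at the origin on the work surface. World frame = base frame: x ahead of the robot, y to its left, z up, the work surface at z = 0. Lengths are in m, angles in rad, forces in N, time in s.
With the tool pointing down it reaches from about 0.25 to 0.8 m from the base axis. Payload 3.9 kg.
Tool frame: the origin (TCP) lies at the very end of the fingers, on their centre line; the grasp point (between the pads) lies 19 mm behind it (bot.grip_point_offset is the distance from the TCP to the grasp point, in m); z points along the fingers, y is the line along which they close (so a half turn about z gives the same grasp; the last joint's range is limited). The gripper opens to 85 mm and grips with 20 to 120 N. Pads are 22 mm wide; open, the fingers measure 114 mm over their backs; the gripper's body (76 mm by 85 mm) begins 54 mm behind the grasp point. The pads swing forward as they close: fully open they stand 13 mm farther back than shut.
Start: joints at [-1.27, 0.26, -0.138, 1.173, 0, 1.571], TCP at [0.156, -0.501, 0.231] pointing down, gripper open.
Joint ranges: [-2.78, 2.78], [-0.83, 1.72], [-1.28, 1.37], [-1.9, 2.12], [-1.57, 1.48], [-3.14, 3.14]. Speed limits (rad/s): [2.57, 2.57, 3.14, 3.14, 3.14, 3.14].

INTERFACE

Orientations are given as a unit quaternion [x, y, z, w].
In Python, from station import bot, capture gives the robot as it stands.
- The arm moves only by the tool step_arm, never from a script. Its arguments are lists of equal length, an entry for each row: "travel": the shift along the tool's x, y, z in mm, a list of three; "turn": the turn, a rotation vector about the tool's x, y, z in degrees, a list of three; "gripper": the finger opening in mm, from 0 to 85.4. In form: {"travel": [[dx, dy, dz], ...], "turn": [[rx, ry, rz], ...], "gripper": [gripper, ...]}. A call has 1 to 12 rows; each row shifts and turns the commanded pose from where the row before left it, along the tool's axes as they then stand; what a row does not reach is not made up. A row lasts 1/12 s, in which the tool goes at most 41.7 mm and 7.16 degrees, less where a joint would pass 70% of its speed; a pose out of reach is approached as far as the arm can. A call is refused whole if a number of a shift passes 41.7 or a number of a turn 7.16, either way. A call with a gripper value outside its range is refused whole. The fingers move at their own pace and stop on an object; "newtons" is the grip in N (left out, the last holds). Time passes only in rows, so rows that do not move let the fingers close. It gives the time, the measured TCP pose, the force, the opening and the grip force at its end, in the units of the state.
- bot.get_obs(): the state, without advancing time (a new reading comes with each control period).
- capture(name): name is "scene" or "top"; returns a dict with "frame" (400x640x3 uint8, red, green, blue), "K" (3x3 intrinsics, pixels), "dist" ([k1, k2, p1, p2, k3] as OpenCV has them; the pictures are not rectified), "eye" and "rotation" of the camera in the world. Camera axes: x right, y down, z forward; pixel columns grow to the right and rows downward; lengths in m; the calibration is good to about 2 mm. A picture is of the moment at which its call begins. There is no depth.
- bot.job_done(): hands the job in; it is judged then, once.
The state is a dict: "t": time; "joint_positions": joint angles; "qvel": joint speeds; "tau": joint torques, N m; "tcp_pos": TCP position; "ee_rot": TCP orientation; "contact_force": force on the tool from outside, world axes, zero at the start; "moment": the same for the moment, N m; "width": finger opening in m; "finger_force": force on a finger pad.
Only numpy, scipy, OpenCV 4.12 (cv2) and the standard library are available. Lean on these libraries where they do the work, as an engineer would, in place of code of your own. Each camera call takes 0.05 s, during which the arm holds its last target. There are 200 camera calls.

TASK

Lift the freshly cast green hatch cover out of the open mould half by its steel wing and set it into the recess of the upturned wooden lamp plinth, the fastener's head going down through the slot in the steel bridge. Press the cover down on its springy new seal and turn the wing clockwise a quarter turn until the dark slot along its top lines up with the two yellow marks on the cover. Then keep hold: finish while still holding the cover pressed fully home against the plinth, so that the seal's glue can grab, and leave the other things on the table where they are.

Things in the scene. Friction and masses are not known exactly. Their poses are not given: they have to be found in the camera images.
- cover: The loose hatch cover with its fastener, 0.15 to 0.23 kg together; origin at the centre of its plate's underside. It starts lying in the mould cavity.
- cover_centre (a point): Middle of the cover's plate, a flat green casting 120 (x) by 90 (y) by 8 mm; half-way up, 4 mm above its underside, z up. The lowest 3 mm are 1.5 mm smaller all round. Its yellow index marks are two short lines along y, at y = +26 and -26 mm on the top face. It fits either way round (turned by half a turn).
- wing (a point): Middle of the steel wing of the quarter-turn fastener in the cover's centre: an upright plate 40 mm long (x), 10 mm thick (y), 28 mm tall (z), dark slot line along its top; half-way up, 21 mm above cover_centre. Under it a 26 mm disc, 3 mm high, on the cover's top face. It turns stiffly (0.04 N m), so it keeps its angle while the cover is carried by it.
- t_head (a point): Middle of the fastener's T-shaped head under the cover, on the wing's shaft and parallel to the wing: 30 mm long (x), 8 mm wide (y), 5 mm thick; its top is 8 mm and its bottom 13 mm below the cover's underside.
- fastener (a joint): Angle of the wing against the cover (rad). 0: wing and T-head along the cover's x (open). It grows as the wing is turned clockwise seen from above, to a stop at 1.571: wing along the cover's y, in line with the yellow marks (locked). Wing heading = cover heading minus this value. It starts at 0 to 0.12.
- plinth_top (a point): Centre of the upper face of the upturned gourd-lamp plinth, a brown wooden block, fixed, 200 (x) by 170 (y) by 75 mm tall, x the long side, z up. At its corners are four black rubber feet 8 mm high, 20 mm across. In it is a recess 125 (x) by 95 (y) mm, 8 mm deep: 2.5 mm of play all round the cover, whose top is flush with this face when home.
- seat (a point): Centre of the recess at the height of the cover's underside when fully home (67 mm above the table), axes as the plinth. A black springy seal runs round the recess, standing 4 mm above this height; it pushes back 2.5 N per mm: about 10 N in all, less the weight, to press the cover home. Locked and let go, the cover rises 2 mm.
- slot (a point): Centre of the slot, at the top face of the steel bridge (4 mm thick) across the plinth's bay, 2 mm below the seat. The slot is 39 mm along the plinth's x by 18 mm along y and lets the T-head through. The head can be turned under the bridge only while the cover is pressed to less than 2 mm above home.
- cavity (a point): Centre of the cavity floor in the fixed, open lower mould half (aluminium, 175 by 144 by 36 mm tall), 28 mm above the table; the cover's underside rests on it, axes alike. Cavity 8 mm deep, 1.8 mm of play round the cover, a 44 mm square pocket in the middle for the T-head. Two guide pins 10 mm high on opposite corners.
- screwdriver: Bystander: yellow screwdriver 180 mm long lying between mould and plinth, 26 mm thick; origin on the table under its middle.
- wax_tin: Bystander: small tin with a red label, 56 mm across, 42 mm tall; origin at the centre of its underside.
- gourd: Bystander: small burnt-ornamented gourd, 102 mm across, about 175 mm tall; origin at the centre of its underside.
- brush_pot: Bystander: blue beaker with brushes, 72 mm across, beaker 90 mm and brushes about 165 mm tall; origin at the centre of its underside.
- mallet: Bystander: wooden mallet 230 mm long lying on its side, head 60 mm thick; origin on the table under its handle's middle.
- gouge: Bystander: carving gouge 185 mm long lying on the table, 22 mm thick; origin on the table under its middle.
Not all that is in view belongs to the job. What is shaped like the part that bears cavity but blue or turquoise is not meant.

How it is judged:
By the outcome, as a careful person would: the job done as asked, in the order asked, and still so for the second after the job is handed in, while the arm keeps its last pose, push and grip.
It also fails if it takes over 48 s, if anything falls off the work surface, if the arm or the gripper's body presses on something with over 40 N, if the wrist force passes 120 N, or if a joint passes its speed limit or range.

## Working session

There is one attempt and no reset: what is moved stays moved. The work goes in short steps, Python scripts to look and compute and a tool call to move; the robot and the scene stay as the last step left them, time stands still between calls to the robot, and variables do not carry over. Pictures are saved under pics/ and viewed, at most 10 in all, crops included, and the job is handed in when it is done.

Besides the shell and the picture viewer there is one more tool, called after "Emit:" as a command line: name --argument value ..., lists and objects as JSON in quotes. step_arm: Moves the arm, as the interface text tells. Its arguments: {"type":"object","properties":{"travel":{"type":"array"},"turn":{"type":"array"},"gripper":{"type":"array"},"newtons":{"type":"number"}},"required":["travel","turn","gripper"]}

```bash
mkdir -p pics; ls
cat > h.py <<'E'
import numpy as np, cv2
from station import bot, capture
def ray(c,px):
    u=cv2.undistortPoints(np.array(px,float).reshape(-1,1,2),c["K"],np.array(c["dist"],float)).reshape(-1,2)
    d=np.c_[u,np.ones(len(u))]@np.array(c["rotation"]).T
    return np.array(c["eye"]),d
def onz(c,px,z):
    e,d=ray(c,px); return e+d*((z-e[2])/d[:,2])[:,None]
def proj(c,P):
    R=np.array(c["rotation"]).T
    return cv2.projectPoints(np.array(P,float).reshape(-1,1,3),cv2.Rodrigues(R)[0],-R@np.array(c["eye"]),np.array(c["K"],float),np.array(c["dist"],float))[0].reshape(-1,2)
def save(c,n): cv2.imwrite(f"pics/{n}.png",c["frame"][:,:,::-1])
E
python3 - <<'E'
from h import *
for n in("scene","top"):
    c=capture(n); c2=dict(c); save(c,n+"0"); print(n,c["eye"],np.round(c["rotation"],3).tolist(),c["K"][0][0])
o=bot.get_obs(); print(o)
E
```

```text
pics
scene [ 1.1334052  -0.31172327  1.13569975] [0.816, 0.502, -0.151, -0.241] 374.83148337594
top [0.34808666 0.00942564 1.30501408] [-0.701, 0.71, -0.047, 0.05] 433.47974911802703
{'t': 0.1, 'joint_positions': array([-1.26999357e+00,  2.60622974e-01, -1.39254371e-01,  1.17266349e+00,
       -7.13581687e-06,  1.57076255e+00]), 'qvel': array([ 0.00065151, -0.0020868 ,  0.00320954, -0.00160415,  0.00124697,
       -0.00222154]), 'tau': array([-1.95873481e-04, -4.06507766e+01,  2.54527545e+01,  1.01091655e-02,
       -1.59625024e-04,  7.60039626e-06]), 'tcp_pos': array([ 0.1553697 , -0.50085125,  0.23054026]), 'ee_rot': array([ 9.88708110e-01,  1.49851636e-01, -1.34207114e-04, -8.61873969e-04]), 'contact_force': array([-0.19763417,  0.56690568, -0.41606754]), 'moment': array([-0.00045203,  0.03924935, -0.02197937]), 'finger_force': 0.0, 'width': 0.0853383989074393}
```

View pics/scene0.png

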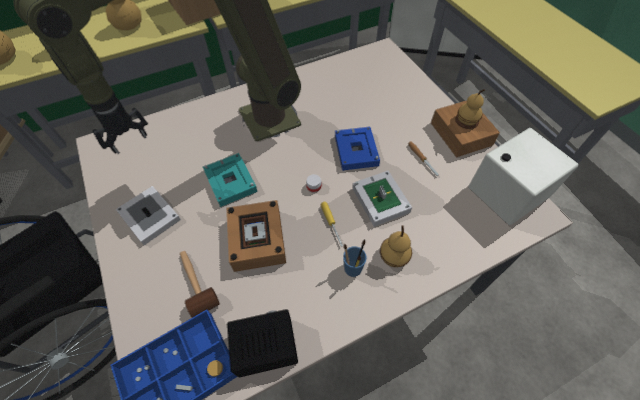

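View pics/top0.png

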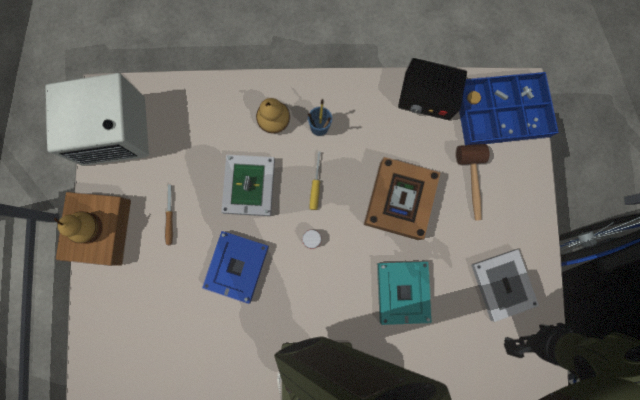

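The green cover lies in an aluminium mould at top-view pixel (248,184); lookalikes are the empty aluminium mould (505,285), blue mould (237,265) and turquoise mould (404,292). The plinth with its recess is at (402,198), and its lookalike is the brown block with a gourd (90,228). I choose the mould at (248,184), which holds the green cover, and the plinth at (402,198).

```bash
cat > m.py <<'E'
from h import *
def rect(c,m,z,name,k=5):
    m=cv2.morphologyEx(m,cv2.MORPH_CLOSE,np.ones((k,k)))
    ct=max(cv2.findContours(m,cv2.RETR_EXTERNAL,cv2.CHAIN_APPROX_NONE)[0],key=cv2.contourArea).reshape(-1,2)
    P=onz(c,ct,z)[:,:2]
    (cx,cy),s,a=cv2.minAreaRect((P*1000).astype(np.float32))
    if s[0]<s[1]: a+=90
    a=(a+90)%180-90
    print(name,np.round([cx,cy],1),np.round(s,1),'long axis deg',round(a,1)); return cx,cy,a
def box(h,x0,y0,x1,y1,lo,hi):
    m=cv2.inRange(h,lo,hi); k=np.zeros_like(m); k[y0:y1,x0:x1]=255; return m&k
E
python3 - <<'E'
from m import *
c=capture("top"); h=cv2.cvtColor(c["frame"],cv2.COLOR_RGB2HSV); f=c["frame"]
print(h[170,240],h[210,380],h[175,400],h[197,404],h[160,228],h[184,248],h[188,252])
rect(c,box(h,215,145,280,222,(45,80,20),(85,255,255)),.036,"cover")
# plinth outline incl. side faces; inner dark recess
rect(c,box(h,355,145,450,245,(5,100,60),(20,255,255)),.075,"plinth")
a=cv2.resize(f[140:230,210:290],None,fx=5,fy=5,interpolation=cv2.INTER_CUBIC)
b=cv2.resize(f[150:240,358:443],None,fx=4.5,fy=5,interpolation=cv2.INTER_CUBIC)
cv2.imwrite("pics/crop.png",np.hstack([a,b])[:,:,::-1])
E
```

```text
[ 67 118  78] [ 14 120 117] [17 78 59] [13 78 52] [ 95  10 157] [90  4 62] [68 87 47]Traceback (most recent call last):
  File "<stdin>", line 4, in <module>
  File "m.py", line 5, in rect
    P=onz(c,ct,z)[:,:2]
      ~~~^^^^^^^^
  File "h.py", line 8, in onz
    e,d=ray(c,px); return e+d*((z-e[2])/d[:,2])[:,None]
        ~~~^^^^^^
  File "h.py", line 5, in ray
    d=np.c_[u,np.ones(len(u))]@np.array(c["rotation"]).T
      ~~~~~~~~~~~~~~~~~~~~~~~~^~~~~~~~~~~~~~~~~~~~~~~~~~
ValueError: matmul: Input operand 1 has a mismatch in its core dimension 0, with gufunc signature (n?,k),(k,m?)->(n?,m?) (size 4 is different from 3)
```

```bash
sed -i 's/np.array(c\["rotation"\])/Rm(c)/g; 2a from scipy.spatial.transform import Rotation\ndef Rm(c): return Rotation.from_quat(c["rotation"]).as_matrix()' h.py
python3 - <<'E'
from m import *
c=capture("top"); h=cv2.cvtColor(c["frame"],cv2.COLOR_RGB2HSV); f=c["frame"]
rect(c,box(h,215,145,280,222,(45,80,20),(85,255,255)),.036,"cover")
rect(c,box(h,355,145,450,245,(5,100,60),(20,255,255)),.075,"plinth")
a=cv2.resize(f[140:230,210:290],None,fx=5,fy=5,interpolation=cv2.INTER_CUBIC)
b=cv2.resize(f[150:240,358:443],None,fx=4.5,fy=5,interpolation=cv2.INTER_CUBIC)
cv2.imwrite("pics/crop.png",np.clip(np.hstack([a,b])[:,:,::-1]*1.5,0,255))
E
```

```text
cover [567.3 199.8] [ 86.9 116.6] long axis deg -4.4
plinth [ 515.2 -252.1] [173.1 204. ] long axis deg -16.6[ WARN:0@1.824] global loadsave.cpp:1063 imwrite_ Unsupported depth image for selected encoder is fallbacked to CV_8U.
```

View pics/crop.png

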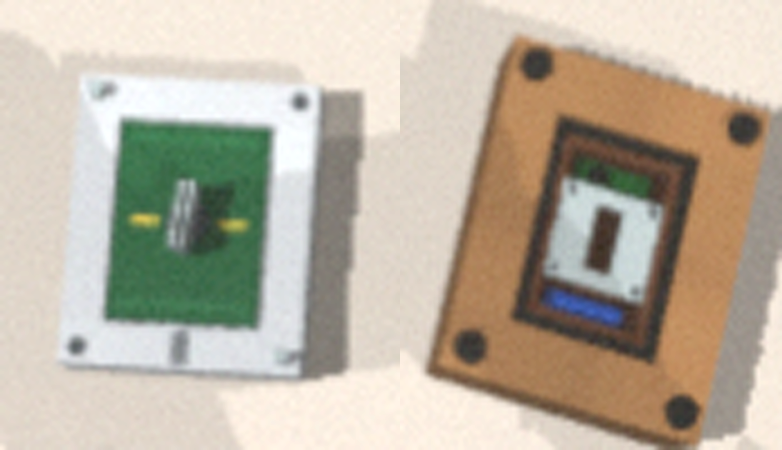

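The crop shows the green cover with its two yellow marks and the wing roughly along the long axis (crop ~(185,215)). The plinth shows a dark recess, steel bridge and slot (~(605,240)), and four feet. I chose the right pair.

Run:
```python
from m import *
cs={n:capture(n) for n in("top","scene")}
for n,c in cs.items():
    h=cv2.cvtColor(c["frame"],cv2.COLOR_RGB2HSV)
    cb=(215,145,280,222) if n=="top" else (350,170,412,225)
    rect(c,box(h,*cb,(45,70,15),(85,255,255)),.036,n+" cover")
    # yellow marks
    m=box(h,*cb,(20,110,60),(35,255,255)); k,_,st,ce=cv2.connectedComponentsWithStats(m)
    print("marks",[(st[i][4],onz(c,ce[i],.036)[0,:2].round(4)) for i in range(1,k) if st[i][4]>2])
    # plinth hole
    pb=(360,150,445,243) if n=="top" else (220,195,292,275)
    brown=box(h,*pb,(5,100,75),(20,255,255)) 
    q=proj(c,[[.515+a,-.252+b,.075] for a,b in((0,0),)])[0].astype(int); print("q",q,h[q[1],q[0]])
    cnts,hi=cv2.findContours(brown,cv2.RETR_CCOMP,cv2.CHAIN_APPROX_NONE)
    for ct,hh in zip(cnts,hi[0]):
        A=cv2.contourArea(ct)
        if hh[3]>=0 and A>300:
            P=onz(c,ct.reshape(-1,2),.075)[:,:2]*1000
            print("hole",cv2.minAreaRect(P.astype(np.float32)))
    dark=box(h,*pb,(0,0,0),(180,255,48)); k,_,st,ce=cv2.connectedComponentsWithStats(dark)
    print("dark",[(st[i][4],ce[i].round(1),onz(c,ce[i],.083)[0,:2].round(4)) for i in range(1,k) if st[i][4]>8])
# wing top: bright/dark non green in top view
c=cs["top"];h=cv2.cvtColor(c["frame"],cv2.COLOR_RGB2HSV)
m=box(h,240,172,262,196,(0,0,75),(180,60,255)); print("wing px",cv2.countNonZero(m)); rect(c,m,.067,"wing",3)
```

```text
top cover [567.2 199.4] [ 87.6 117.2] long axis deg -4.4
marks [(np.int32(11), array([0.5698, 0.2253])), (np.int32(10), array([0.5659, 0.1737]))]
q [402 197] [ 6 85 48]
hole ((516.82861328125, -254.52456665039062), (99.47537994384766, 129.38360595703125), 73.81124877929688)
dark [(np.int32(16), array([388. , 162.5]), array([ 0.6174, -0.2128])), (np.int32(19), array([434. , 175.2]), array([ 0.5786, -0.3446])), (np.int32(233), array([403.7, 198.3]), array([ 0.5127, -0.2539])), (np.int32(10), array([397.1, 182.3]), array([ 0.5591, -0.2367])), (np.int32(12), array([401.7, 184.1]), array([ 0.5538, -0.2497])), (np.int32(11), array([413.5, 186.5]), array([ 0.5463, -0.2836])), (np.int32(18), array([403.4, 196.4]), array([ 0.518 , -0.2533])), (np.int32(22), array([373.1, 218.9]), array([ 0.4549, -0.1644])), (np.int32(25), array([420.4, 232. ]), array([ 0.416 , -0.2975]))]
scene cover [568.  194.7] [ 88.2 117.2] long axis deg -4.2
marks [(np.int32(5), array([0.5701, 0.2197])), (np.int32(7), array([0.5659, 0.1696]))]
q [255 227] [ 6 83 49]
hole ((518.0300903320312, -257.6024169921875), (99.20691680908203, 130.43751525878906), 73.47652435302734)
dark [(np.int32(18), array([272.4, 203.7]), array([ 0.4592, -0.1691])), (np.int32(20), array([230.9, 210. ]), array([ 0.4201, -0.3004])), (np.int32(167), array([254.2, 225.6]), array([ 0.5099, -0.2531])), (np.int32(70), array([253.6, 220.3]), array([ 0.4907, -0.2478])), (np.int32(18), array([254.3, 229.8]), array([ 0.5246, -0.2581])), (np.int32(39), array([257.8, 241.5]), array([ 0.5684, -0.2632])), (np.int32(21), array([278., 249.]), array([ 0.6204, -0.217 ])), (np.int32(24), array([233.2, 256.8]), array([ 0.5828, -0.3491]))]
wing px 59
wing [566.2 200.5] [12.1 42. ] long axis deg -13.5
```

Emit:
step_arm --travel '[[0,0,0],[0,0,0],[0,0,0],[0,0,0]]' --turn '[[0,0,6.8],[0,0,6.8],[0,0,6.8],[0,0,6.8]]' --gripper '[85,85,85,85]'

```text
t: 0.63
tcp_pos: [0.1555, -0.5013, 0.2312]
ee_rot: [0.996, -0.09, -0.0, -0.0]
contact_force: [0.4, -0.2, -0.2]
width: 0.0852
finger_force: 0.0
```

```bash
cat > go.py <<'E'
from h import *
import sys
# usage: x y z(mm) heading(deg, tool x) -> tool-frame travel, rz
def st():
    o=bot.get_obs(); R=Rotation.from_quat(o["ee_rot"]); x=R.apply([1,0,0]); return o,R,np.degrees(np.arctan2(x[1],x[0]))
if __name__=="__main__":
    o,R,hd=st(); t=np.array(list(map(float,sys.argv[1:4])))
    d=R.inv().apply(t-o["tcp_pos"]*1000)
    rz=-((float(sys.argv[4])-hd+180)%360-180)
    print("t",round(o["t"],2),"tcp",(o["tcp_pos"]*1000).round(1),"hd",round(hd,2),"zaxis",R.apply([0,0,1]).round(3),"q",o["joint_positions"].round(2),"F",o["contact_force"].round(1),"w",round(o["width"]*1000,1))
    print("travel",d.round(1),"rz",round(rz,2))
E
python3 go.py 568 198 150 -10
```

```text
t 0.63 tcp [ 155.5 -501.3  231.2] hd -10.3 zaxis [-0.  0. -1.] q [-1.27  0.26 -0.14  1.17  0.    2.05] F [ 0.4 -0.2 -0.2] w 85.2
travel [ 280.8 -761.8   81.3] rz -0.3
```

Emit:
step_arm --travel '[[0,0,0],[0,0,0],[0,0,0],[0,0,0],[0,0,0],[0,0,0],[0,0,0],[0,0,0],[0,0,0],[0,0,0],[0,0,0],[0,0,0]]' --turn '[[0,0,-7],[0,0,-7],[0,0,-7],[0,0,-7],[0,0,-7],[0,0,-7],[0,0,-7],[0,0,-7],[0,0,-7],[0,0,-7],[0,0,-7],[0,0,-7]]' --gripper '[85,85,85,85,85,85,85,85,85,85,85,85]'

```text
t: 1.63
tcp_pos: [0.1555, -0.5013, 0.2312]
ee_rot: [0.797, 0.604, 0.0, -0.0]
contact_force: [-0.5, 0.5, 0.3]
width: 0.0849
finger_force: 0.0
```

Emit:
step_arm --travel '[[0,0,0],[0,0,0],[0,0,0],[0,0,0],[0,0,0],[0,0,0],[0,0,0],[0,0,0],[0,0,0],[0,0,0],[0,0,0],[0,0,0]]' --turn '[[0,0,-7],[0,0,-7],[0,0,-7],[0,0,-7],[0,0,-7],[0,0,-7],[0,0,-7],[0,0,-7],[0,0,-7],[0,0,-7],[0,0,-7],[0,0,-7]]' --gripper '[70,60,60,60,60,60,60,60,60,60,60,60]'

```text
t: 2.63
tcp_pos: [0.1555, -0.5014, 0.2312]
ee_rot: [0.188, 0.982, 0.0, -0.0]
contact_force: [-0.5, 0.7, -0.0]
width: 0.0601
finger_force: 0.0
```

Emit:
step_arm --travel '[[0,0,0],[0,0,0]]' --turn '[[0,0,-6],[0,0,-6]]' --gripper '[60,60]'

```text
t: 2.8
tcp_pos: [0.1555, -0.5013, 0.2312]
ee_rot: [0.084, 0.996, 0.0, -0.0]
contact_force: [-0.0, -0.4, 0.2]
width: 0.0601
finger_force: 0.0
```

```bash
python3 go.py 568 198 150 170
```

```text
t 2.8 tcp [ 155.5 -501.3  231.2] hd 170.34 zaxis [-0.  0. -1.] q [-1.27  0.26 -0.14  1.17  0.   -1.1 ] F [-0.  -0.4  0.2] w 60.1
travel [-289.2  758.7   81.3] rz 0.34
```

Emit:
step_arm --travel '[[-12,31.6,3],[-12,31.6,3],[-12,31.6,3],[-12,31.6,3],[-12,31.6,3],[-12,31.6,3],[-12,31.6,3],[-12,31.6,3],[-12,31.6,3],[-12,31.6,3],[-12,31.6,3],[-12,31.6,3]]' --turn '[[0,0,0],[0,0,0],[0,0,0],[0,0,0],[0,0,0],[0,0,0],[0,0,0],[0,0,0],[0,0,0],[0,0,0],[0,0,0],[0,0,0]]' --gripper '[60,60,60,60,60,60,60,60,60,60,60,60]'

```text
t: 3.8
tcp_pos: [0.3636, -0.1513, 0.1954]
ee_rot: [0.087, 0.996, -0.0, 0.0]
contact_force: [0.3, -0.3, -0.3]
width: 0.0599
finger_force: 0.0
```

Emit:
step_arm --travel '[[-12,31.6,3],[-12,31.6,3],[-12,31.6,3],[-12,31.6,3],[-12,31.6,3],[-12,31.6,3],[-12,31.6,3],[-12,31.6,3],[-12,31.6,3],[-12,31.6,3],[-12,31.6,3],[-12,31.6,3]]' --turn '[[0,0,0],[0,0,0],[0,0,0],[0,0,0],[0,0,0],[0,0,0],[0,0,0],[0,0,0],[0,0,0],[0,0,0],[0,0,0],[0,0,0]]' --gripper '[60,60,60,60,60,60,60,60,60,60,60,60]'

```text
t: 4.8
tcp_pos: [0.571, 0.1973, 0.159]
ee_rot: [0.087, 0.996, -0.0, -0.0]
contact_force: [0.7, 0.0, -0.4]
width: 0.0598
finger_force: 0.0
```

```bash
python3 go.py 568 198 110 172
python3 - <<'E'
from h import *
a=capture("top")["frame"][120:230,190:330]; b=capture("scene")["frame"][110:220,330:470]
cv2.imwrite("pics/c2.png",np.clip(cv2.resize(np.vstack([a,b]),None,fx=2.7,fy=2.7,interpolation=cv2.INTER_CUBIC)[:,:,::-1]*1.4,0,255).astype(np.uint8))
E
```

```text
t 4.8 tcp [571.  197.3 159. ] hd 170.05 zaxis [-0. -0. -1.] q [ 0.33  0.43 -0.07  1.07 -0.    0.51] F [ 0.7  0.  -0.4] w 59.8
travel [ 3.1  0.1 49. ] rz -1.95
```

View pics/c2.png

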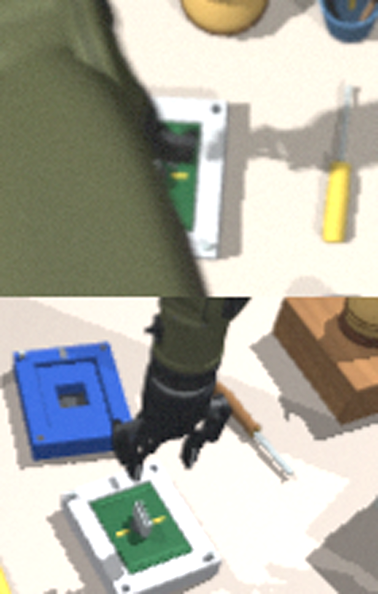

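Top view is hidden by the arm, but scene view shows the gripper standing just above the mould, with the wing at crop ~(140,515).

Run:
```python
from m import *
c=capture("scene"); c["frame"]; 
import station
t=cv2.imread("pics/top0.png")[172:198,238:262]; h=cv2.cvtColor(t,cv2.COLOR_BGR2HSV)
print(h[:,:,2][2:24:1,3:22]); print((h[:,:,1]<60).astype(int)[2:24,3:22])
```

```text
[[ 82  70  67  73  71  72  75  77  79  81  83  77  77  81  78  80  76  79
   78]
 [ 74  71  74  69  73  75  75  86  77  77  80  76  78  77  79  74  76  75
   73]
 [ 72  72  74  74  91 116  99 116  78  69  71  73  75  69  69  65  72  73
   69]
 [ 71  70  71  76  93 115 103 122  74  58  55  56  52  57  52  57  72  74
   75]
 [ 69  73  72  78  97 103  92 114  75  51  45  52  45  45  50  56  70  67
   74]
 [ 71  70  79  84 106  95  87  97  69  52  46  47  47  51  51  55  73  72
   70]
 [ 71  72  71  88 109  88 102  85  62  51  49  45  47  49  47  59  72  71
   70]
 [ 73  69  72  86 119  92 119  82  59  38  45  45  47  48  58  64  73  74
   71]
 [ 77  71  73  88 115  89 111  69  53  44  45  43  50  50  55  73  75  75
   76]
 [106  75  71  86 100  83  97  72  50  43  41  47  50  53  60  79  82  76
   75]
 [103  74  77  93  87  80  82  60  47  44  43  44  56  83  95 113 114 108
   91]
 [ 83  74  75 102  81  90  74  57  50  37  43  48  57  72  99 112 112 107
   89]
 [ 75  77  92 119  78  94  70  59  40  40  40  49  50  56  71  86  84  84
   80]
 [ 75  74  94 116  83 104  67  57  51  48  49  
[... 885 characters left out ...]
0]
 [0 0 0 0 1 1 1 1 1 0 0 0 0 0 0 0 0 0 0]
 [0 0 0 0 1 1 1 1 1 1 0 0 0 0 0 0 0 0 0]
 [0 0 0 1 1 1 1 1 1 1 0 0 0 0 0 0 0 0 0]
 [0 0 0 1 1 1 1 1 1 1 1 0 0 0 0 0 0 0 0]
 [0 0 0 1 1 1 1 1 1 1 1 0 1 0 0 0 0 0 0]
 [0 0 1 1 1 1 1 1 1 1 1 1 0 0 0 0 0 0 0]
 [0 0 1 1 1 1 1 1 1 1 1 0 0 0 0 0 0 0 0]
 [0 0 1 1 1 1 1 1 1 1 0 0 0 0 0 0 0 0 0]
 [0 0 1 1 1 1 1 1 1 1 0 0 0 0 0 0 0 0 0]
 [0 0 1 1 1 1 1 1 1 0 0 0 0 0 0 0 0 0 0]
 [0 0 0 1 1 1 1 1 0 0 0 0 0 0 0 0 0 0 0]
 [0 0 0 0 0 1 1 0 0 0 0 0 0 0 0 0 0 0 0]
 [0 0 0 0 0 0 0 0 0 0 0 0 0 0 0 0 0 0 0]
 [0 0 0 0 0 0 0 0 0 0 0 0 0 0 0 0 0 0 0]
 [0 0 0 0 0 0 0 0 0 0 0 0 0 0 0 0 0 0 0]
 [0 0 0 0 0 0 0 0 0 0 0 0 0 0 0 0 0 0 0]
 [0 0 0 0 0 0 0 0 0 0 0 0 0 0 0 0 0 0 0]]
```

Emit:
step_arm --travel '[[3,0,25],[0,0,25],[0,0,25],[0,0,20],[0,0,12],[0,0,9],[0,0,0]]' --turn '[[0,0,0],[0,0,0],[0,0,0],[0,0,0],[0,0,0],[0,0,0],[0,0,0]]' --gripper '[60,60,60,60,60,60,60]'

```text
t: 5.53
tcp_pos: [0.5655, 0.1947, 0.0415]
ee_rot: [0.087, 0.996, -0.001, -0.002]
contact_force: [-1.2, -0.3, 0.2]
width: 0.0599
finger_force: 0.0
```

```bash
python3 go.py 568 198 42 170;  python3 - <<'E'
from h import *
b=capture("scene")["frame"][140:235,330:430]
cv2.imwrite("pics/c3.png",np.clip(cv2.resize(b,None,fx=6,fy=6,interpolation=cv2.INTER_CUBIC)[:,:,::-1]*1.4,0,255).astype(np.uint8))
E
```

```text
t 5.53 tcp [565.5 194.7  41.5] hd 169.98 zaxis [-0.004 -0.002 -1.   ] q [ 0.33  0.52 -0.26  0.8  -0.    0.51] F [-1.2 -0.3  0.2] w 59.9
travel [-1.9  3.7 -0.5] rz -0.02
```

View pics/c3.png

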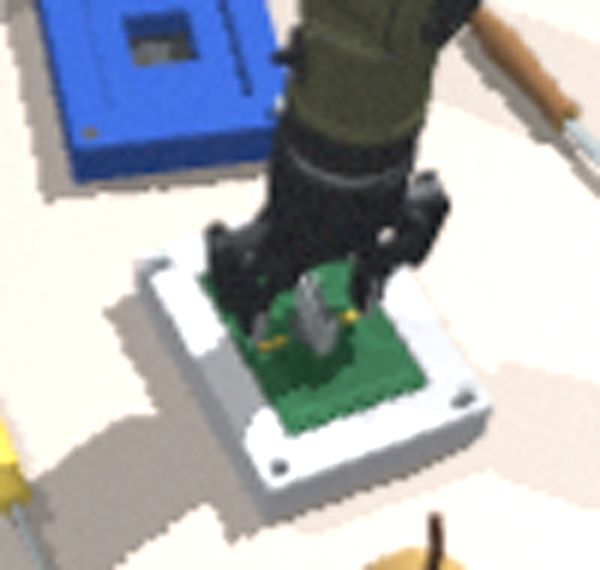

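The fingers straddle the wing: tips at (260,330) and (370,295), wing between them at (315,315).

Emit:
step_arm --travel '[[-1,2,0],[0,0,0],[0,0,0]]' --turn '[[0,0,0],[0,0,0],[0,0,0]]' --gripper '[60,40,30]' --newtons 30

```text
t: 5.83
tcp_pos: [0.57, 0.1984, 0.0446]
ee_rot: [0.087, 0.996, 0.001, 0.001]
contact_force: [-1.1, -0.8, 0.1]
width: 0.0365
finger_force: 0.0
```

```bash
python3 go.py 568 198 42 170
```

```text
t 5.83 tcp [570.  198.4  44.6] hd 170.04 zaxis [ 0.002  0.001 -1.   ] q [ 0.33  0.52 -0.25  0.8  -0.    0.51] F [-1.1 -0.8  0.1] w 36.5
travel [ 1.9 -0.7  2.6] rz 0.04
```

Emit:
step_arm --travel '[[0,0,0.5],[0,0,0],[0,0,0],[0,0,0],[0,0,0],[0,0,0]]' --turn '[[0,0,0],[0,0,0],[0,0,0],[0,0,0],[0,0,0],[0,0,0]]' --gripper '[20,8,0,0,0,0]' --newtons 40

```text
t: 6.33
tcp_pos: [0.5692, 0.1982, 0.0434]
ee_rot: [0.087, 0.996, 0.0, 0.0]
contact_force: [-0.5, 0.0, 5.8]
width: 0.0091
finger_force: 41.5
```

```bash
python3 go.py 568 198 42 170
```

```text
t 6.33 tcp [569.2 198.2  43.4] hd 170.04 zaxis [ 0.001  0.    -1.   ] q [ 0.34  0.52 -0.25  0.8   0.    0.51] F [-0.5  0.   5.8] w 9.1
travel [ 1.1 -0.4  1.4] rz 0.04
```

Emit:
step_arm --travel '[[0,0,0],[0,0,0],[0,0,-3],[0,0,-5],[0,0,-8],[0,0,-15],[0,0,-20],[0,0,-25],[0,0,-25],[0,0,-20],[0,0,-10],[0,0,0]]' --turn '[[0,0,0],[0,0,0],[0,0,0],[0,0,0],[0,0,0],[0,0,0],[0,0,0],[0,0,0],[0,0,0],[0,0,0],[0,0,0],[0,0,0]]' --gripper '[0,0,0,0,0,0,0,0,0,0,0,0]' --newtons 100

```text
t: 7.33
tcp_pos: [0.5705, 0.1986, 0.1767]
ee_rot: [0.087, 0.996, 0.001, 0.002]
contact_force: [-1.0, -0.7, -2.3]
width: 0.0078
finger_force: 97.6
```

```bash
python3 go.py 516.5 -256 175 158
```

```text
t 7.33 tcp [570.5 198.6 176.7] hd 170.03 zaxis [ 0.005  0.002 -1.   ] q [ 0.33  0.42 -0.05  1.1  -0.    0.51] F [-1.  -0.7 -2.3] w 7.8
travel [ -25.5 -457.     0.7] rz 12.03
```

Emit:
step_arm --travel '[[0,0,0],[0,0,0],[0,0,0],[-2.8,-10,0],[-5.6,-20,0],[-7.8,-28,0],[-8.3,-30,0],[-8.3,-30,0],[-8.3,-30,0],[-8.3,-30,0],[-8.3,-30,0],[-8.3,-30,0]]' --turn '[[0,0,4],[0,0,4],[0,0,4],[0,0,0],[0,0,0],[0,0,0],[0,0,0],[0,0,0],[0,0,0],[0,0,0],[0,0,0],[0,0,0]]' --gripper '[0,0,0,0,0,0,0,0,0,0,0,0]'

```text
t: 8.33
tcp_pos: [0.5393, -0.0494, 0.1726]
ee_rot: [0.19, 0.982, -0.0, -0.001]
contact_force: [-0.3, -0.2, -1.2]
width: 0.0081
finger_force: 97.8
```

Emit:
step_arm --travel '[[-8.3,-30,0],[-8.3,-30,0],[-8.3,-30,0],[-8.3,-30,0],[-7,-25,0],[-5.5,-20,0],[-3.3,-12,0],[-1.2,-5,0],[0,0,0],[0,0,0],[0,0,0],[0,0,0]]' --turn '[[0,0,0],[0,0,0],[0,0,0],[0,0,0],[0,0,0],[0,0,0],[0,0,0],[0,0,0],[0,0,0],[0,0,0],[0,0,0],[0,0,0]]' --gripper '[0,0,0,0,0,0,0,0,0,0,0,0]'

```text
t: 9.33
tcp_pos: [0.5196, -0.2337, 0.1737]
ee_rot: [0.19, 0.982, 0.0, -0.0]
contact_force: [0.3, 0.0, -1.4]
width: 0.008
finger_force: 97.8
```

```bash
python3 go.py 518.5 -256 140 158
python3 - <<'E'
from h import *
a=capture("top")["frame"][130:260,340:470]; b=capture("scene")["frame"][160:290,200:330]
cv2.imwrite("pics/c4.png",np.clip(cv2.resize(np.hstack([a,b]),None,fx=3,fy=3,interpolation=cv2.INTER_CUBIC)[:,:,::-1]*1.4,0,255).astype(np.uint8))
E
```

```text
t 9.33 tcp [ 519.6 -233.7  173.7] hd 158.14 zaxis [-0.  0. -1.] q [-0.42  0.37 -0.14  1.07  0.   -0.04] F [ 0.3  0.  -1.4] w 8.0
travel [ -7.3 -21.1  33.7] rz 0.14
```

View pics/c4.png

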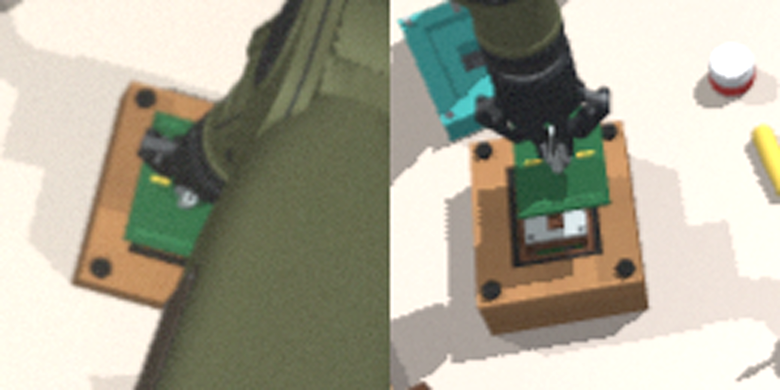

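Both views show the cover level in the grip, about 20 mm short of the recess. The marks are visible in the scene half at (532,162) and (586,154).

Emit:
step_arm --travel '[[-3.6,-10,10],[-3.6,-10,15],[0,0,13],[0,0,5],[0,0,0],[0,0,0],[0,0,0]]' --turn '[[0,0,0],[0,0,0],[0,0,0],[0,0,0],[0,0,0],[0,0,0],[0,0,0]]' --gripper '[0,0,0,0,0,0,0]'

```text
t: 10.02
tcp_pos: [0.5192, -0.2564, 0.1313]
ee_rot: [0.19, 0.982, -0.0, 0.0]
contact_force: [-0.9, -0.2, -0.2]
width: 0.0082
finger_force: 97.9
```

```bash
cat > meas.py <<'E'
from m import *
from go import st
o,R,hd=st(); z=o["tcp_pos"][2]; zt=z-.0074
print("t",o["t"],"tcp",(o["tcp_pos"]*1000).round(1),"hd",hd.round(2),"F",o["contact_force"].round(1))
for n,bx in(("scene",(215,170,300,290)),("top",(350,130,450,250))):
    c=capture(n); save(c,f"{n}_{int(o['t']*100)}"); h=cv2.cvtColor(c["frame"],cv2.COLOR_RGB2HSV)
    m=box(h,*bx,(20,110,60),(35,255,255)); k,_,s,ce=cv2.connectedComponentsWithStats(m)
    P=[onz(c,ce[i],zt)[0,:2]*1000 for i in range(1,k) if s[i][4]>2]
    print(n,"marks",[p.round(1) for p in P],[s[i][4] for i in range(1,k)])
    if len(P)==2:
        d=P[0]-P[1]; print(" mid",((P[0]+P[1])/2).round(1),"len",np.linalg.norm(d).round(1),"x-heading",((np.degrees(np.arctan2(d[1],d[0]))-90+90)%180-90).round(1))
    g=box(h,*bx,(45,70,15),(85,255,255)); g=cv2.morphologyEx(g,cv2.MORPH_OPEN,np.ones((3,3)))
    ct=max(cv2.findContours(g,cv2.RETR_EXTERNAL,cv2.CHAIN_APPROX_NONE)[0],key=cv2.contourArea).reshape(-1,2)
    Q=onz(c,ct,zt)[:,:2]*1000; r=cv2.minAreaRect(Q.astype(np.float32)); print(" green",np.round(r[0],1),np.round(r[1],1),round(r[2],1))
    # edges across +-y of the cover, in cover frame with heading a
    a=np.radians(-16.4); ex=np.array([np.cos(a),np.sin(a)]); ey=np.array([-ex[1],ex[0]]); u=Q@ex; v=Q@ey
    for nm,sel,(p,q) in(("left+y",v>np.percentile(v,50)+25,(u,v)),("right-y",v<np.percentile(v,50)-25,(u,v)),("near+x",u>u.max()-14,(v,u))):
        if sel.sum()>8:
            x,y=p[sel],q[sel]; 
            ok=np.abs(y-np.median(y))<3
            f=np.polyfit(x[ok],y[ok],1); print("  ",nm,ok.sum(),"slope deg",np.degrees(np.arctan(f[0])).round(2),"at",np.median(y).round(1))
E
python3 meas.py; python3 go.py 518.5 -256 140 158
```

```text
t 10.0167 tcp [ 519.2 -256.4  131.3] hd 158.05 F [-0.9 -0.2 -0.2]
scene marks [array([ 525.4, -232.7]), array([ 511.2, -283.4])] [np.int32(8), np.int32(8)]
 mid [ 518.3 -258. ] len 52.7 x-heading -15.7
 green [ 535.8 -263.1] [90.1 89.3] 73.5
   left+y 26 slope deg -0.1 at -58.4
   right-y 13 slope deg -0.5 at -141.7
   near+x 30 slope deg 0.5 at 630.6
top marks [array([ 525.1, -230.8])] [np.int32(13)]
 green [ 494.8 -239.9] [74.6 68.3] 72.8
   left+y 25 slope deg 0.26 at -55.0
   right-y 11 slope deg -1.93 at -121.8
   near+x 6 slope deg 5.01 at 567.8
t 10.12 tcp [ 519.4 -256.4  131.7] hd 158.05 zaxis [ 0.002 -0.001 -1.   ] q [-0.46  0.41 -0.19  0.97 -0.   -0.08] F [ 0.2 -0.4 -1.3] w 7.9
travel [ 0.9  0.1 -8.3] rz 0.05
```

Scene view puts the cover centre at (518.3,-258.0) and heading about -16.2. The same camera put the recess at (518.0,-257.6) and -16.4, so they agree within the play. I'm lowering now.

Emit:
step_arm --travel '[[0,0,10],[0,0,10],[0,0,8],[0,0,5],[0,0,2],[0,0,0],[0,0,0],[0,0,0]]' --turn '[[0,0,0],[0,0,0],[0,0,0],[0,0,0],[0,0,0],[0,0,0],[0,0,0],[0,0,0]]' --gripper '[0,0,0,0,0,0,0,0]'

```text
t: 10.78
tcp_pos: [0.519, -0.2564, 0.0961]
ee_rot: [0.191, 0.982, -0.0, 0.0]
contact_force: [-0.9, -0.7, -1.7]
width: 0.0079
finger_force: 97.8
```

```bash
python3 meas.py
```

```text
t 10.7833 tcp [ 519.  -256.4   96.1] hd 158.04 F [-0.9 -0.7 -1.7]
scene marks [array([ 525.2, -236. ]), array([ 511.3, -279.1])] [np.int32(8), np.int32(2), np.int32(3)]
 mid [ 518.3 -257.6] len 45.3 x-heading -17.9
 green [ 537.4 -263. ] [91.6 87.4] 74.7
   left+y 26 slope deg -0.41 at -57.9
   right-y 13 slope deg -1.22 at -141.5
   near+x 29 slope deg 0.12 at 630.5
top marks [array([ 524.9, -231.3])] [np.int32(1), np.int32(14)]
 green [ 494.3 -237.4] [73.1 67.3] 70.7
   left+y 24 slope deg -0.01 at -54.6
   right-y 13 slope deg -1.62 at -120.4
   near+x 13 slope deg 3.25 at 565.8
```

Emit:
step_arm --travel '[[0.4,0,2],[0,0,2],[0,0,2],[0,0,1.5],[0,0,1],[0,0,0],[0,0,0]]' --turn '[[0,0,0],[0,0,0],[0,0,0],[0,0,0],[0,0,0],[0,0,0],[0,0,0]]' --gripper '[0,0,0,0,0,0,0]'

```text
t: 11.47
tcp_pos: [0.5182, -0.256, 0.0872]
ee_rot: [0.191, 0.982, 0.0, -0.0]
contact_force: [-0.8, 0.4, -1.7]
width: 0.0078
finger_force: 97.8
```

```bash
python3 meas.py
python3 - <<'E'
from h import *
import glob,os
a=sorted(glob.glob("pics/scene_*.png"),key=os.path.getmtime)[-1]; t=a.replace("scene","top")
x=np.hstack([cv2.imread(t)[145:245,355:455],cv2.imread(a)[180:280,205:305]])
cv2.imwrite("pics/c5.png",np.clip(cv2.resize(x,None,fx=4,fy=4,interpolation=cv2.INTER_CUBIC)*1.5,0,255).astype(np.uint8))
E
```

```text
t 11.4667 tcp [ 518.2 -256.    87.2] hd 158.03 F [-0.8  0.4 -1.7]
scene marks [array([ 524.6, -234.9]), array([ 510. , -285.3])] [np.int32(7), np.int32(8)]
 mid [ 517.3 -260.1] len 52.4 x-heading -16.1
 green [ 535.6 -262.9] [90.2 87.2] 73.8
   left+y 25 slope deg 0.05 at -58.2
   right-y 22 slope deg -0.46 at -142.6
   near+x 30 slope deg -0.01 at 629.9
top marks [array([ 523.6, -231.2])] [np.int32(13)]
 green [ 494.  -238.8] [71.8 67.5] 72.8
   left+y 23 slope deg 1.02 at -55.4
   right-y 12 slope deg -3.37 at -120.7
   near+x 11 slope deg 4.31 at 564.7
```

View pics/c5.png

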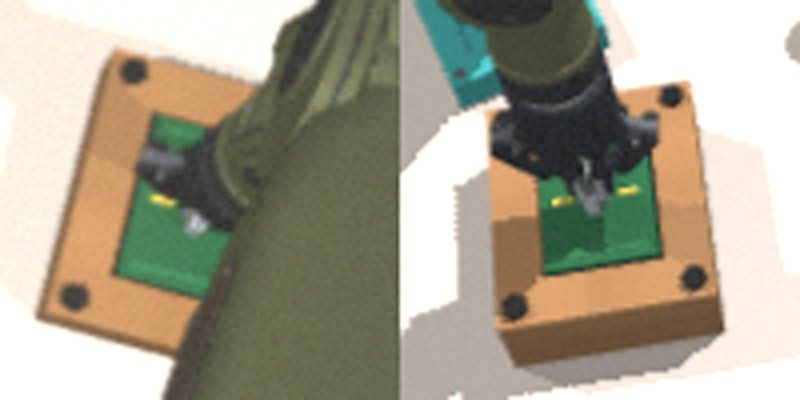

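The cover sits inside the recess on all visible sides with no contact force. Now I press it down.

Emit:
step_arm --travel '[[0,0,1.5],[0,0,1.5],[0,0,1],[0,0,0.5],[0,0,0],[0,0,0],[0,0,0]]' --turn '[[0,0,0],[0,0,0],[0,0,0],[0,0,0],[0,0,0],[0,0,0],[0,0,0]]' --gripper '[0,0,0,0,0,0,0]'

```text
t: 12.15
tcp_pos: [0.5187, -0.2562, 0.0837]
ee_rot: [0.191, 0.982, -0.0, 0.001]
contact_force: [-1.5, 0.6, 5.3]
width: 0.0079
finger_force: 98.6
```

```bash
python3 go.py 518 -256 82.4 68
```

```text
t 12.15 tcp [ 518.7 -256.2   83.7] hd 158.03 zaxis [ 0.001 -0.001 -1.   ] q [-0.46  0.45 -0.26  0.86  0.   -0.08] F [-1.5  0.6  5.3] w 7.9
travel [ 0.7 -0.   1.3] rz 90.03
```

Emit:
step_arm --travel '[[0,0,1],[0,0,1],[0,0,1],[0,0,0.5],[0,0,0],[0,0,0]]' --turn '[[0,0,0],[0,0,0],[0,0,0],[0,0,0],[0,0,0],[0,0,0]]' --gripper '[0,0,0,0,0,0]'

```text
t: 12.65
tcp_pos: [0.5187, -0.2563, 0.0825]
ee_rot: [0.191, 0.982, -0.0, 0.001]
contact_force: [-5.0, 2.7, 18.7]
width: 0.0082
finger_force: 101.0
```

```bash
python3 go.py 518 -256 82.4 68
```

```text
t 12.65 tcp [ 518.7 -256.3   82.5] hd 158.03 zaxis [ 0.002 -0.001 -1.   ] q [-0.46  0.45 -0.26  0.86 -0.   -0.08] F [-5.   2.7 18.7] w 8.2
travel [ 0.8 -0.   0.1] rz 90.03
```

Emit:
step_arm --travel '[[0,0,0],[0,0,0],[0,0,0],[0,0,0],[0,0,0],[0,0,0],[0,0,0],[0,0,0]]' --turn '[[0,0,5],[0,0,5],[0,0,5],[0,0,5],[0,0,5],[0,0,5],[0,0,0],[0,0,0]]' --gripper '[0,0,0,0,0,0,0,0]'

```text
t: 13.32
tcp_pos: [0.5184, -0.2566, 0.0825]
ee_rot: [0.438, 0.899, -0.0, 0.001]
contact_force: [-5.5, 2.2, 19.2]
width: 0.0082
finger_force: 100.9
```

```bash
python3 go.py 518 -256 82.4 68; python3 -c "
from h import *
print(bot.get_obs()['moment'])"; python3 meas.py
```

```text
t 13.32 tcp [ 518.4 -256.6   82.5] hd 128.0 zaxis [ 0.002 -0.002 -1.   ] q [-0.46  0.45 -0.26  0.86 -0.    0.45] F [-5.5  2.2 19.2] w 8.2
travel [0.8 0.  0.1] rz 60.0
[ 0.37427907  1.31606981 -0.05943041]
t 13.3167 tcp [ 518.4 -256.6   82.5] hd 128.0 F [-5.5  2.2 19.2]
scene marks [array([ 524. , -233.9]), array([ 510.1, -284.3])] [np.int32(7), np.int32(7)]
 mid [ 517.  -259.1] len 52.3 x-heading -15.4
 green [ 528.4 -261.3] [90.2 99.4] 72.9
   left+y 7 slope deg 1.26 at -64.7
   right-y 28 slope deg -0.72 at -145.1
   near+x 30 slope deg 0.0 at 628.1
top marks [array([ 524.1, -231.1])] [np.int32(11)]
 green [ 510.4 -243.5] [ 72.6 101. ] 73.2
   right-y 9 slope deg -1.57 at -118.5
   near+x 4 slope deg 4.42 at 603.0
```

Emit:
step_arm --travel '[[0,0,0],[0,0,0],[0,0,0],[0,0,0],[0,0,0],[0,0,0],[0,0,0],[0,0,0],[0,0,0],[0,0,0],[0,0,0]]' --turn '[[0,0,6],[0,0,6],[0,0,6],[0,0,6],[0,0,6],[0,0,6],[0,0,5],[0,0,5],[0,0,4],[0,0,2],[0,0,0]]' --gripper '[0,0,0,0,0,0,0,0,0,0,0]'

```text
t: 14.33
tcp_pos: [0.5177, -0.2568, 0.0825]
ee_rot: [0.788, 0.615, -0.001, 0.001]
contact_force: [-7.1, 1.5, 20.7]
width: 0.0077
finger_force: 101.1
```

```bash
python3 -c "
from h import *
print(bot.get_obs()['moment'])"; python3 go.py 518 -256 82.4 71
```

```text
[ 0.28272548  1.67555595 -0.0762039 ]
t 14.33 tcp [ 517.7 -256.8   82.5] hd 75.93 zaxis [ 0.    -0.002 -1.   ] q [-0.46  0.45 -0.26  0.86 -0.    1.36] F [-7.1  1.5 20.7] w 7.7
travel [0.9 0.1 0.1] rz 4.93
```

Emit:
step_arm --travel '[[0,0,0],[0,0,0],[0,0,0]]' --turn '[[0,0,1],[0,0,1],[0,0,0]]' --gripper '[0,0,0]'

```text
t: 14.58
tcp_pos: [0.5176, -0.2568, 0.0825]
ee_rot: [0.799, 0.602, -0.001, 0.001]
contact_force: [-8.5, 0.4, 19.4]
width: 0.0081
finger_force: 101.1
```

```bash
python3 -c "
from h import *
print(bot.get_obs()['moment'])"; python3 go.py 518 -256 82.4 71
```

```text
[ 0.25620522  1.63632314 -0.04445828]
t 14.58 tcp [ 517.6 -256.8   82.5] hd 73.97 zaxis [ 0.    -0.002 -1.   ] q [-0.46  0.45 -0.26  0.86 -0.    1.39] F [-8.5  0.4 19.4] w 8.1
travel [0.9 0.1 0.1] rz 2.97
```

Emit:
step_arm --travel '[[0,0,0],[0,0,0],[0,0,0]]' --turn '[[0,0,1],[0,0,1],[0,0,0]]' --gripper '[0,0,0]'

```text
t: 14.83
tcp_pos: [0.5179, -0.2568, 0.0825]
ee_rot: [0.809, 0.588, -0.0, 0.001]
contact_force: [-7.3, 0.9, 19.9]
width: 0.0079
finger_force: 101.2
```

```bash
python3 -c "
from h import *
print(bot.get_obs()['moment'])"; python3 meas.py
```

```text
[0.23348276 1.62137783 0.4542201 ]
t 14.8333 tcp [ 517.9 -256.8   82.5] hd 72.06 F [-7.3  0.9 19.9]
scene marks [array([ 525.3, -235.2])] [np.int32(6)]
 green [ 517.8 -257.8] [ 89.9 121.1] 73.3
   left+y 34 slope deg -0.04 at -57.8
   right-y 4 slope deg 2.7 at -140.1
   near+x 30 slope deg 0.0 at 628.1
top marks [array([ 525.2, -230. ])] [np.int32(7)]
 green [ 521.6 -229.5] [ 60.4 127.2] 87.6
   right-y 4 slope deg 15.11 at -109.1
   near+x 13 slope deg 2.43 at 626.1
```

Run:
```python
from h import *
x=np.hstack([cv2.imread("pics/top_1483.png")[145:245,355:455],cv2.imread("pics/scene_1483.png")[180:280,205:305]])
cv2.imwrite("pics/c6.png",np.clip(cv2.resize(x,None,fx=4,fy=4,interpolation=cv2.INTER_CUBIC)*1.5,0,255).astype(np.uint8))
```

```text
(no output)
```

View pics/c6.png

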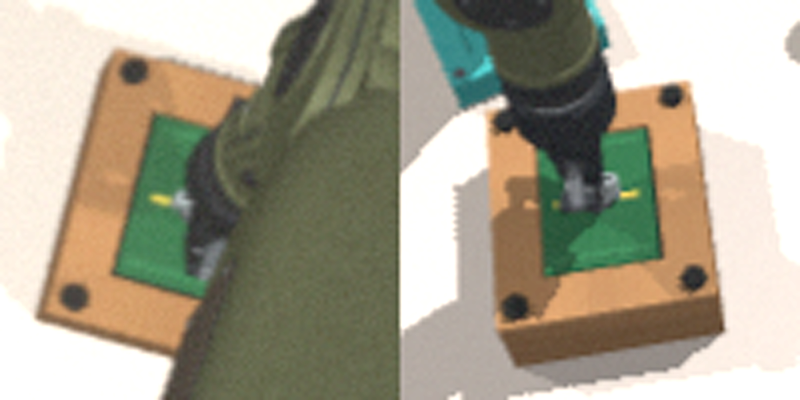

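The wing lies in line with the yellow marks: (160,200) in the top half, (555,205) and (630,193) in the scene half. The cover is flush in the recess, pressed with about 20 N, and the turning stop has been felt at 0.45 N m.

```bash
python3 -c "
from station import bot
print(bot.job_done())"
```

```text
the job is handed in; nothing more can be done
None
```

I set the cover in the plinth recess, turned the wing clockwise to its stop in line with the yellow marks, and handed the job in at about 15 s still gripping and pressing it home with about 20 N; no verdict came back.

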